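# Gauge the tap bush with a go / no-go plug

## Task

Check the bore of the drinking-tap bush clamped in the steel stand with the double-ended plug gauge that lies in the cradle: push the long, thin go end in until its collar is fully home against the bush, draw it out again, then press the nose of the short, thick no-go end squarely into the bore's mouth for a moment to confirm that it is refused. The bush is clamped a few millimetres off the stand's centre, so feel for the bore and keep every push gentle (well under 25 N on the stand); lay the gauge back in its cradle when done and leave the other things on the table where they are.

Things in the scene. Friction and masses are not known exactly. Their poses are not given: they have to be found in the camera images.
- gauge: Double-ended plug gauge, bare metal, about 0.25 kg, 134 mm long, along its y axis; starts level in the cradle. Origin: on its axis, centre of its square handle (22 x 22 mm section, 80 mm long; grasp it across x from above near the middle). A collar 30 mm in diameter, 4 mm thick, ends the handle at each side. Long thin go end toward -y, short thick no-go end toward +y
- go_shoulder (a point): on the gauge's axis, in the outer face of the collar at the go end (gauge y = -44 mm)
- go_tip (a point): on the gauge's axis, the go end's tip (gauge y = -74 mm). The go end is 18.8 mm in diameter and 30 mm long beyond the collar, its last 3 mm tapering to 13 mm
- nogo_tip (a point): on the gauge's axis, the no-go end's tip (gauge y = +60 mm). The no-go end is 24 mm in diameter and 16 mm long beyond the collar, its last 6 mm tapering to 13 mm
- stand: Steel clamp stand fixed to the table, foot 130 x 76 x 10 mm, origin at the centre of its underside. Two jaws (76 mm high, 18 mm thick along y) with side screws hold the bush: a round aluminium disc 52 mm in diameter, 24 mm thick along the stand's y (faces at y = -12 and +12 mm), top at most 91 mm above the table. It is clamped rigidly and does not yield
- bore_nominal (a point): Nominal centre of the bush's bore: stand x = 0, y = 0, 60 mm above the table; axes as the stand's. The bore, 20 mm in diameter with mouths chamfered by 2 mm at 45 degrees, runs right through along y; either face may be used. Its true axis is parallel to y but 4 to 5 mm off sideways (in x, z), in a direction that is not measured. The no-go nose sinks about 5 mm into the mouth and jams
- cradle: Steel cradle fixed to the table, foot 60 x 96 x 10 mm, origin at the centre of its underside; two saddles at y = -30 and +30 mm (10 mm thick along y), each with a slot 29 mm wide in x, its floor 45 mm and its cheeks 55 mm above the table. The handle lies in both slots along y, its collars outside them with 5 mm play lengthwise; 50 mm of handle is free between the saddles
- cradle_rest (a point): where the gauge's origin lies when it rests in the cradle: cradle x = 0, y = 0, 56 mm above the table
- tea_tin: dark round tea tin, 68 dia x 105 mm, a bystander; origin at the centre of its underside
- spice_jar: spice jar with black cap, 45 dia x 105 mm, a bystander; origin at the centre of its underside
- tumbler: clear tumbler upside down, 73 dia x 98 mm, a bystander; origin at the centre of its underside
- salt_shaker: salt shaker, 44 dia x 90 mm, a bystander; origin at the centre of its underside
- dropper_bottle: small dropper bottle, 33 dia x 102 mm, a bystander; origin at the centre of its underside
- sake_cup: small cream cup, 55 dia x 42 mm, a bystander; origin at the centre of its underside
- tea_light: tea light in a metal cup, 38 dia x 15 mm, a bystander; origin at the centre of its underside
Things that resemble listed ones, but are neither listed nor needed, are in the scene too. What is shaped like the gauge but green is not meant.

How it is judged:
On the way, in this order (a step that is already met when the one before it is completed fails the run):
1. the go end is fully home in the bore, its collar within 2 mm of the bush's face (y of go_shoulder in the frame of bore_nominal between -0.014 and 0.014 m and x of go_shoulder in the frame of bore_nominal between -0.008 and 0.008 m and z of go_shoulder in the frame of bore_nominal between -0.008 and 0.008 m and angle between the y axis of gauge and the y axis of stand, either way round below 0.12 rad), for 0.2 s.
2. the no-go end's nose is at least 3 mm inside the bore's mouth, square to it, and pressed there with more than 2 N (y of nogo_tip in the frame of bore_nominal between -0.009 and 0.009 m and x of nogo_tip in the frame of bore_nominal between -0.008 and 0.008 m and z of nogo_tip in the frame of bore_nominal between -0.008 and 0.008 m and angle between the y axis of gauge and the y axis of stand, either way round below 0.12 rad and contact force between gauge and stand above 2 N), for 0.3 s.
At the end, for the whole second after the job is handed in: The gauge lies at rest in the cradle's two saddles, either way round: its origin within 6 mm across, 8 mm along and 3 mm in height of cradle_rest, its axis within 0.15 rad of the cradle's y (x of gauge in the frame of cradle_rest between -0.006 and 0.006 m and y of gauge in the frame of cradle_rest between -0.008 and 0.008 m and z of gauge in the frame of cradle_rest between -0.003 and 0.003 m and angle between the y axis of gauge and the y axis of cradle, either way round below 0.15 rad and linear speed of gauge below 0.02 m/s); the robot touches nothing.
It fails at once if the stand or its bush is pushed with more than 25 N by anything (contact force between stand and anything else above 25 N).
It fails at once if a bystander is moved more than 20 mm (distance of any of tea_tin, spice_jar, tumbler, salt_shaker, dropper_bottle, sake_cup, tea_light from where it was at the start of the episode above 0.02 m).
It also fails if it takes over 72 s, if anything falls off the work surface, if the arm or the gripper's body presses on something with over 40 N, if the wrist force passes 120 N, or if a joint passes its speed limit or range.

## Robot

A 6-joint arm with a two-finger parallel gripper is mounted at the origin on a cart in front of the work surface, level with it; the furniture and walls round the work are solid. World frame = base frame: x ahead of the robot, y to its left, z up, the work surface at z = 0. Lengths are in m, angles in rad, forces in N, time in s.
With the tool pointing down it reaches from about 0.35 to 0.725 m from the base axis. Payload 4.3 kg.
Tool frame: the origin (TCP) lies at the very end of the fingers, on their centre line; the grasp point (between the pads) lies robot.pinch_z behind it (robot.pinch_z is the distance from the TCP to the grasp point, in m); z points along the fingers, y is the line along which they close (so a half turn about z gives the same grasp; the last joint's range is limited). The gripper opens to 85 mm and grips with 20 to 120 N. Pads are 22 mm wide; open, the fingers measure 114 mm over their backs; the gripper's body (76 mm by 85 mm) begins 54 mm behind the grasp point. The pads swing forward as they close: fully open they stand 13 mm farther back than shut.
Start: joints at [1.089, 0.377, 0.081, 1.274, 0, 1.46], TCP at [0.209, 0.536, 0.231] pointing down, gripper open.
Joint ranges: [-2.72, 2.72], [-0.84, 1.66], [-1.02, 1.22], [-1.77, 2.12], [-1.37, 1.28], [-3.14, 3.14]. Speed limits (rad/s): [2.57, 2.57, 3.14, 3.14, 3.14, 3.14].

## Interface

Orientations are given as a unit quaternion [w, x, y, z].
In Python, from cell import robot, viewer, ticket gives the robot as it stands.
- The arm moves only by the tool move_arm, never from a script. Its argument "steps" is a list of rows, each a list of 4 numbers: the shift along the tool's x, y, z in m, then the turn about the tool's z in rad. A call has 1 to 20 rows; each row shifts and turns the commanded pose from where the row before left it, along the tool's axes as they then stand; what a row does not reach is not made up. A row lasts 1/10 s, in which the tool goes at most 50 mm and 8.59 degrees, less where a joint would pass 70% of its speed; a pose out of reach is approached as far as the arm can. A call with a gripper value outside its range is refused whole. "gripper" is the opening, from 0 (shut) to 1 (fully open), set as the call begins (left out, the last holds). The fingers move at their own pace and stop on an object; "squeeze" is the grip in N (left out, the last holds). Time passes only in rows, so rows that do not move let the fingers close. It gives the time, the measured TCP pose, the force, the opening and the grip force at its end, in the units of the state.
- robot.get_state(): the state, without advancing time (a new reading comes with each control period).
- viewer.capture(name): name is "side" or "top"; returns a dict with "color" (420x560x3 uint8, red, green, blue), "intrinsics" (3x3 intrinsics, pixels), "rvec" (rotation vector, rad) and "tvec" (3), from world to camera coordinates, as OpenCV has them. Camera axes: x right, y down, z forward; pixel columns grow to the right and rows downward; lengths in m; the calibration is good to about 2 mm. A picture is of the moment at which its call begins. There is no depth.
- ticket.close_job(): hands the job in; it is judged then, once.
The state is a dict: "time_s": time; "joint_positions": joint angles; "qvel": joint speeds; "tau": joint torques, N m; "tcp_pos": TCP position; "orientation": TCP orientation; "contact_force": force on the tool from outside, world axes, zero at the start; "torque": the same for the moment, N m; "width": finger opening in m; "gripper_force": force on a finger pad.
Only numpy, scipy, OpenCV 4.12 (cv2) and the standard library are available. Lean on these libraries where they do the work, as an engineer would, in place of code of your own. Each camera call takes 0.05 s, during which the arm holds its last target. There are 200 camera calls.

## Working session

There is one attempt and no reset: what is moved stays moved. The work goes in short steps, Python scripts to look and compute and a tool call to move; the robot and the scene stay as the last step left them, time stands still between calls to the robot, and variables do not carry over. Pictures are saved under pics/ and viewed, at most 10 in all, crops included, and the job is handed in when it is done.

Besides the shell and the picture viewer there is one more tool, called after "Call:" as name(argument=value, ...) on one line, values as JSON. move_arm: Moves the arm, as the interface text tells. Its arguments: {"type":"object","properties":{"steps":{"type":"array","items":{"type":"array","items":{"type":"number"}}},"gripper":{"type":"number"},"squeeze":{"type":"number"}},"required":["steps"]}

```bash
mkdir -p pics; ls; cat > h.py <<'E'
import numpy as np, cv2
from cell import robot, viewer, ticket
from scipy.spatial.transform import Rotation as Rn
def cap(n,f=None):
    c=viewer.capture(n)
    if f: cv2.imwrite('pics/'+f,c['color'][:,:,::-1])
    return c
def ray(c,uv,z):
    R=cv2.Rodrigues(np.array(c['rvec'],float))[0];t=np.array(c['tvec'],float).ravel()
    o=-R.T@t; d=R.T@np.linalg.inv(c['intrinsics'])@np.array([uv[0],uv[1],1.])
    return o+d*(z-o[2])/d[2]
def proj(c,P):
    return cv2.projectPoints(np.array(P,float).reshape(-1,3),np.array(c['rvec'],float),np.array(c['tvec'],float),np.array(c['intrinsics'],float),None)[0].reshape(-1,2)
E
python3 - <<'E'
from h import *
import pickle
a=cap('top','top0.png');b=cap('side','side0.png')
pickle.dump((a,b),open('c0.pkl','wb'))
for c in(a,b):
    R=cv2.Rodrigues(np.array(c['rvec'],float))[0];print(-R.T@np.array(c['tvec']).ravel(),R[2],c['intrinsics'][0][0])
print(robot.get_state(),robot.pinch_z)
E
```

```text
pics
[0.45011078 0.33246279 1.09461129] [ 0.06701097 -0.00361946 -0.99774567] 388.7328646909496
[ 0.14541438 -0.53442367  0.60692829] [ 0.35838173  0.79162392 -0.49486776] 427.300430733668
{'time_s': 0.1, 'joint_positions': array([1.08870008e+00, 3.78044634e-01, 7.97529411e-02, 1.27438552e+00,
       6.08826936e-06, 1.46045826e+00]), 'qvel': array([ 0.00094113, -0.00134411,  0.00451587,  0.00121364,  0.00042144,
        0.00174761]), 'tau': array([ 1.36817609e-03, -4.64690781e+01,  2.70584142e+01,  1.20633241e-02,
       -1.43496627e-04,  1.24340960e-05]), 'tcp_pos': array([0.2086101 , 0.5351932 , 0.23042057]), 'orientation': array([-2.77430375e-04,  1.84810472e-01,  9.82773730e-01, -8.98594336e-04]), 'contact_force': array([ 0.02003816,  0.28070616, -0.51113723]), 'torque': array([-0.04689894,  0.02513701,  0.03702318]), 'gripper_force': 0.0, 'width': 0.08561885165081455} 0.0187
```

View pics/top0.png

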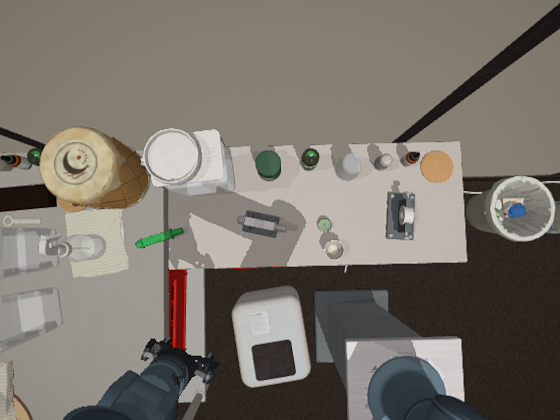

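View pics/side0.png

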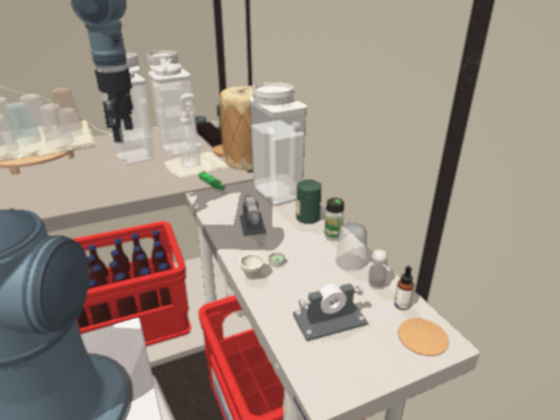

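The top view shows the cradle with the bare-metal gauge at (262,223), the stand with its bush at (402,215), and a green lookalike at (160,238). In the side view they are at (252,210), (332,300) and (211,181). The only candidates for the gauge are the metal one at (262,223) and the green one at (160,238), so I choose the metal one. Next, a close crop.

```bash
python3 - <<'E'
from h import *
import pickle
a,b=pickle.load(open('c0.pkl','rb'))
def cr(c,x,y,w,h):
    return cv2.resize(c['color'][y:y+h,x:x+w,::-1],(400,300),interpolation=cv2.INTER_CUBIC)
m=np.vstack([np.hstack([cr(a,222,195,80,60),cr(a,362,185,80,60)]),np.hstack([cr(b,212,185,80,60),cr(b,290,275,80,60)])])
cv2.imwrite('pics/crop0.png',m)
for uv in [(262,223),(402,215)]: print(ray(a,uv,0.05))
E
```

```text
[0.48088924 0.38260353 0.05      ]
[0.4930521  0.00546829 0.05      ]
```

View pics/crop0.png

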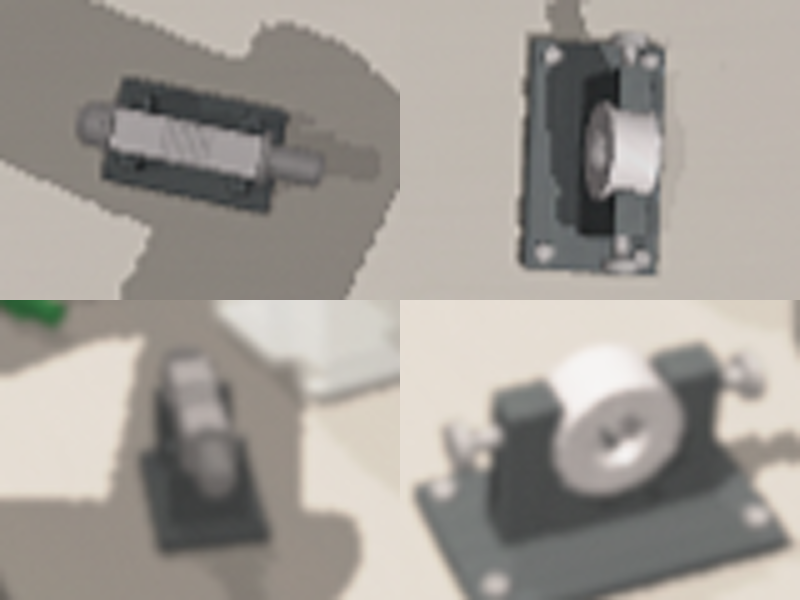

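The crop confirms the choice: the metal gauge lies in the cradle with its thick no-go nose to the left (+y) and its thin go end to the right (-y). The stand's bush axis runs roughly along world y. Next I'll measure the feet, the gauge and the bush disc.

```bash
python3 - <<'E'
from h import *
import pickle
a,b=pickle.load(open('c0.pkl','rb'))
I=a['color'].astype(int)
for name,(x,y,w,h) in dict(cradle=(236,200,52,46),stand=(382,186,40,58)).items():
    s=I[y:y+h,x:x+w]; m=((s[:,:,2]-s[:,:,0]>3)&(s.sum(2)<330)).astype(np.uint8)
    n,l,st,_=cv2.connectedComponentsWithStats(m); k=1+st[1:,4].argmax()
    p=np.argwhere(l==k)[:,::-1]+[x,y]
    W=np.array([ray(a,q,0.01)[:2] for q in p])
    r=cv2.minAreaRect((W*1000).astype(np.float32)); print(name,len(p),r)
# gauge: light pixels in cradle
s=I[205:240,236:300]
# disc top view
s=I[186:244,382:420]; print((s[12:46,14:34].sum(2)//3).tolist()[::1] and '')
m=(s.sum(2)>480).astype(np.uint8); 
for r in range(12,44): print(186+r,' '.join('%3d'%v for v in s[r,14:36].mean(-1)))
# gauge rows
print('gauge')
for r in range(208,238): print(r,' '.join('%3d'%v for v in I[r,236:290:2].mean(-1)))
for c in(a,b):
    print(proj(c,[[.49,.005,.06],[.49,-.007,.06],[.516,-.007,.06],[.49,-.007,.086]]))
E
```

```text
cradle 127 ((500.6878356933594, 383.3399658203125), (90.15360260009766, 16.243194580078125), 74.54774475097656)
stand 552 ((491.87213134765625, -1.3225898742675781), (70.7754898071289, 124.77638244628906), 85.23589324951172)

198  69  69  69  70  69  70  70  64  85  73  97 111 113 103 114 138 147 118 117 180 185 184
199  69  70  69  70  63  61  53  49  54  32  97 106 108 107 105 107  99  97 122 174 178 176
200  69  70  67  55  47  44  40  38  39  32  99 110 109 108 108 107  95  95 112 168 173 178
201  68  71  59  43  38  39  40  40  39  34 102 111 108 106 107 107  85  93 107 167 174 182
202  68  70  59  42  38  39  40  40  41  32 102 110 108 106 107 109  78  91 108 168 173 182
203  68  70  58  43  40  40  40  40  40  35 103 109 109 108 108 112  91  94 107 169 174 182
204  68  69  59  43  38  40  38  37  37  36 103 110 108 109 110 113  99  93 106 169 174 182
205  68  70  59  41  37  52  67  91  51  38 104 110 109 110 109 112  96  93 110 168 174 182
206  69  70  53  39  45  82  89 116 107  69 100 108 110 112 107 109  97  92 109 168 173 182
207  68  70  55  39  68  93  93 103 152 146 14
[... 4969 characters left out ...]
31 133 127 131 130
234 175 137 127 130 130 131 132 132 133 126 116  99  74  64  69  74  68  67  73  75 104 131 131 130 130 130 131
235 187 174 172 128 130 130 131 130 131 131 132 126 118 115  85  63  68  74  73  74 111 131 130 130 130 131 130
236 186 187 188 136 129 130 130 131 131 131 131 131 131 133 120 115  96  71  65  69 110 131 130 130 130 131 130
237 185 186 186 174 137 126 129 130 130 131 130 130 131 132 133 133 125 116 100  85 121 131 130 130 130 131 130
[[403.39337494 215.95608847]
 [407.88878329 215.8445396 ]
 [407.43459799 206.11831243]
 [411.14849278 215.37793831]]
[[328.52968279 292.1197577 ]
 [331.68678658 295.95711207]
 [343.44369087 292.21244138]
 [332.5186543  285.29004909]]
```

```bash
python3 - <<'E'
from h import *
import pickle
a,b=pickle.load(open('c0.pkl','rb'))
I=a['color'].astype(int).mean(2)
def cross(v,th):  # first crossing index, subpixel
    for i in range(len(v)-1):
        if (v[i]-th)*(v[i+1]-th)<=0 and v[i]!=v[i+1]: return i+(v[i]-th)/(v[i]-v[i+1])
def fit(P): vx,vy,x,y=cv2.fitLine(np.float32(P)*1000,cv2.DIST_HUBER,0,.01,.01).ravel(); return np.degrees(np.arctan2(vy,vx)),x,y
# stand: left edge (rows 196..235), right edge; top/bottom edges
L=[ray(a,(378+cross(I[r,378:396],120),r),.01)[:2] for r in range(196,235)]
Rr=[ray(a,(424-cross(I[r,424:405:-1],140),r),.01)[:2] for r in list(range(199,207))+list(range(225,232))]
T=[ray(a,(c,184+cross(I[184:200,c],120)),.01)[:2] for c in range(391,400)]
B=[ray(a,(c,246-cross(I[246:230:-1,c],120)),.01)[:2] for c in range(390,402)]
for n,e in zip('LRTB',(L,Rr,T,B)): print(n,fit(e))
# handle top
m=np.zeros(I.shape,np.uint8); m[205:240,240:276]=(I[205:240,240:276]>136)&(a['color'][205:240,240:276].astype(int).max(2)<185)
n,l,st,_=cv2.connectedComponentsWithStats(m);k=1+st[1:,4].argmax()
W=np.array([ray(a,q[::-1],.067)[:2] for q in np.argwhere(l==k)]);print('handle',len(W),cv2.minAreaRect((W*1000).astype(np.float32)),W.mean(0))
# side disc: ellipse of face + rim
J=b['color'].astype(int)[275:335,290:370]; 
big=cv2.resize(J.astype(np.uint8)[:,:,::-1],(800,600),interpolation=cv2.INTER_CUBIC)[:,200:650][100:450]
cv2.imwrite('pics/face.png',cv2.convertScaleAbs(cv2.resize(big,None,fx=1.6,fy=1.6),alpha=1.0))
E
```

```text
L (np.float32(-5.0402827), np.float32(495.3843), np.float32(37.248085))
R (np.float32(-4.9517746), np.float32(493.1069), np.float32(-40.609993))
T (np.float32(84.48012), np.float32(560.2112), np.float32(9.6226015))
B (np.float32(85.622894), np.float32(429.95377), np.float32(14.022956))
handle 221 ((480.857421875, 390.2477111816406), (77.94249725341797, 20.120010375976562), 76.69368743896484) [0.4807609  0.39039447]
```

View pics/face.png

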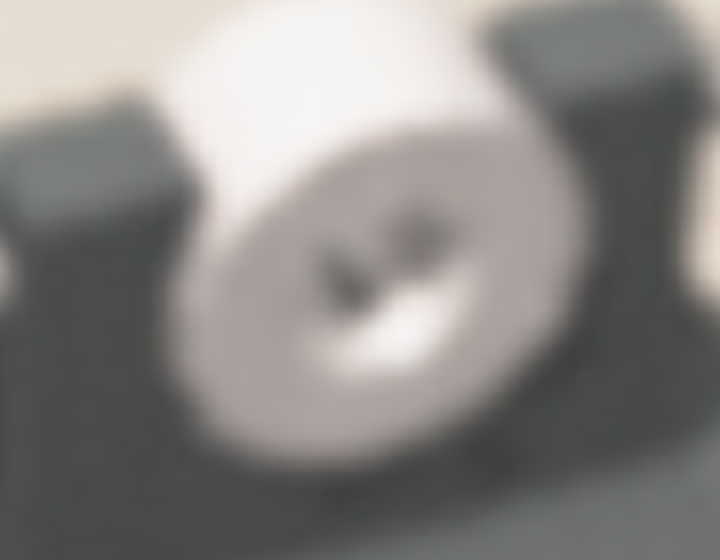

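```bash
python3 - <<'E'
from h import *
import pickle
a,b=pickle.load(open('c0.pkl','rb'))
th=np.radians(-5.0);X=np.array([np.cos(th),np.sin(th),0]);Y=np.array([-X[1],X[0],0]);C=np.array([.494,-.0017,0])
def plane(c,uv,yy):
    p0=ray(c,uv,0);p1=ray(c,uv,.1);f=lambda p:(p-C)@Y
    t=(yy-f(p0))/(f(p1)-f(p0));p=p0+t*(p1-p0);return (p-C)@X,p[2]
for pts in ([(172,310),(205,420),(310,467),(430,430),(530,350),(585,230),(545,145),(480,122),(380,140),(280,195),(215,260)],[(310,300),(320,365),(390,378),(460,320),(482,250),(440,198),(360,230)]):
    W=np.array([plane(b,(310+u/16-.47,285+v/16-.47),-.012) for u,v in pts])*1000
    print(cv2.fitEllipse(np.float32(W)), (cv2.minEnclosingCircle(np.float32(W))))
for uv in((406,214.65),(409,214.85),(412,215.1)):
    p=ray(a,uv,.076)-C; print('top',p@X*1000,p@Y*1000)
# check stand foot front corners in side view
P=[C+sx*.065*X+sy*.038*Y+[0,0,.01] for sx,sy in((-1,-1),(1,-1),(-1,1))]
print(proj(b,P))
# handle & tool errors
s=robot.get_state();print(s['tcp_pos'])
E
```

```text
((-2.1660356521606445, 47.309688568115234), (49.81370162963867, 54.243186950683594), 104.87348937988281) ((-2.733283758163452, 48.84579849243164), 27.278287887573242)
((-0.38978439569473267, 47.49935531616211), (22.426612854003906, 27.793746948242188), 166.1455535888672) ((0.9433631300926208, 47.408042907714844), 13.68576717376709)
top -1.768222148404401 4.626101379781399
top -1.8015226114857734 -3.259308795486894
top -1.9661194024753894 -11.14965093296945
[[307.38402129 335.11898637]
 [369.3836735  318.47954488]
 [292.8915084  308.07961246]]
[0.2086101  0.5351932  0.23042057]
```

Call:
move_arm(steps=[[0, 0, 0, 0.14], [0, 0, 0, 0.14], [0, 0, 0, 0.14], [0, 0, 0, 0.14], [0, 0, 0, 0.14], [0, 0, 0, 0.14], [0, 0, 0, 0.14], [0, 0, 0, 0.14], [0, 0, 0, 0.14], [0, 0, 0, 0.14]], gripper=0.8, squeeze=50)

```text
time_s: 1.1
tcp_pos: [0.2087, 0.5354, 0.2307]
orientation: [0.0, 0.776, 0.63, -0.001]
contact_force: [1.4, 0.2, -0.5]
width: 0.0684
gripper_force: 0.0
```

```bash
python3 - <<'E'
from h import *
import pickle
a,b=pickle.load(open('c0.pkl','rb'))
J=b['color'].astype(int)
for (x,y,w,h) in ((286,275,95,65),(232,185,45,55)):
    s=J[y:y+h,x:x+w];m=((s[:,:,2]-s[:,:,0]>2)&(s.sum(2)<390)).astype(np.uint8)
    n,l,st,_=cv2.connectedComponentsWithStats(m);k=1+st[1:,4].argmax()
    p=(np.argwhere(l==k)[:,::-1]+[x,y])
    c=cv2.convexHull(np.int32(p)); print(len(p),cv2.approxPolyDP(c,2,True).reshape(-1,2).tolist())
th=np.radians(-5.0);X=np.array([np.cos(th),np.sin(th),0]);Y=np.array([-X[1],X[0],0]);C=np.array([.494,-.0017,0])
for z in(0,.01):print(proj(b,[C+sx*.065*X+sy*.038*Y+[0,0,z] for sx,sy in((-1,-1),(1,-1),(1,1),(-1,1))]).round(1).tolist())
print(proj(b,[C+sx*.065*X+sy*.009*Y+[0,0,.076] for sx,sy in((-.6,-1),(.6,-1))]).round(1).tolist())
th=np.radians(-13.3);X=np.array([np.cos(th),np.sin(th),0]);Y=np.array([-X[1],X[0],0]);C=np.array([.481,.389,0])
print(proj(b,[C+sx*.03*X+sy*.048*Y+[0,0,.01] for sx,sy in((-1,-1),(1,-1),(1,1),(-1,1))]).round(1).tolist())
print(proj(a,[C+sx*.03*X+sy*.048*Y+[0,0,.01] for sx,sy in((-1,-1),(1,-1),(1,1),(-1,1))]).round(1).tolist())
print(robot.get_state()['joint_positions'])
E
```

```text
4 [[316, 334]]
3 [[243, 220]]
[[307.2, 339.0], [368.9, 322.3], [350.8, 297.4], [292.8, 311.8]]
[[307.4, 335.1], [369.4, 318.5], [351.2, 293.7], [292.9, 308.1]]
[[315.5, 294.7], [353.3, 285.7]]
[[244.0, 231.2], [267.0, 228.8], [261.4, 210.6], [239.9, 212.7]]
[[275.0, 237.5], [279.5, 216.4], [245.9, 209.4], [241.3, 230.4]]
[1.08871532e+00 3.77773635e-01 8.01705184e-02 1.27440966e+00
 1.51913976e-05 2.86625080e+00]
```

Call:
move_arm(steps=[[0.05, 0, 0, 0], [0.05, 0, 0, 0], [0.05, 0, 0, 0]])

```text
time_s: 1.4
tcp_pos: [0.2382, 0.6795, 0.2312]
orientation: [0.0, 0.775, 0.633, -0.0]
contact_force: [0.9, 2.0, 0.6]
width: 0.0679
gripper_force: 0.0
```

The measurements put the stand at about (0.494, -0.002) with yaw -5°, and the bore about -2 mm in x with z still uncertain. The gauge is at about (0.481, 0.390) with its axis at 76.7°. I'll move above the gauge now.

Call:
move_arm(steps=[[-0.03, 0.037, 0, 0.026], [-0.03, 0.037, 0, 0], [-0.03, 0.037, 0, 0], [-0.03, 0.037, 0, 0], [-0.03, 0.037, 0, 0], [-0.03, 0.037, 0, 0], [-0.03, 0.037, 0, 0], [-0.026, 0.037, 0, 0], [0, 0, 0.03, 0], [0, 0, 0.03, 0], [0, 0, 0, 0]])

```text
time_s: 2.5
tcp_pos: [0.4716, 0.3802, 0.1667]
orientation: [-0.001, 0.783, 0.622, -0.005]
contact_force: [-1.6, 0.4, -0.1]
width: 0.0681
gripper_force: 0.0
```

```bash
python3 - <<'E'
from h import *
a=cap('top');b=cap('side')
s=robot.get_state();q=s['orientation'];R=Rn.from_quat(np.r_[q[1:],q[0]]).as_matrix();print(s['tcp_pos'],R.round(3).tolist(),s['joint_positions'].round(2),s['contact_force'])
print(R.T@(np.array([.4808,.390,.037])-s['tcp_pos']))
cr=lambda c,x,y:cv2.resize(c['color'][y:y+80,x:x+100,::-1],(400,320),interpolation=cv2.INTER_CUBIC)
cv2.imwrite('pics/pre.png',np.hstack([cr(a,212,180),cr(b,200,150)]))
E
```

```text
[0.4736181  0.38234666 0.17125789] [[0.225, 0.974, -0.002], [0.974, -0.225, -0.001], [-0.002, -0.002, -1.0]] [0.57 0.47 0.07 1.17 0.   2.37] [-0.72330897  1.76704348  0.64963941]
[0.00929769 0.00550491 0.13423331]
```

View pics/pre.png

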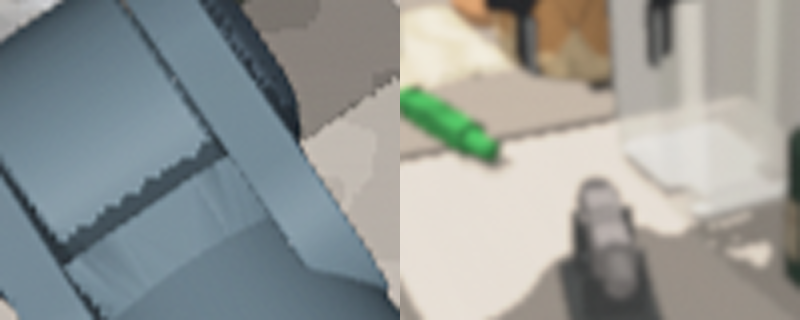

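The top view is blocked by the arm. The side view shows the gauge at about (352,210) with the fingers above it at about (333–365,157). I'll descend partway and re-read.

Call:
move_arm(steps=[[0.009, 0.0055, 0.03, 0], [0, 0, 0.03, 0], [0, 0, 0.02, 0], [0, 0, 0, 0], [0, 0, 0, 0], [0, 0, 0, 0]])

```text
time_s: 3.2
tcp_pos: [0.4832, 0.3916, 0.0942]
orientation: [0.0, 0.783, 0.623, 0.002]
contact_force: [0.3, -0.3, -1.0]
width: 0.0685
gripper_force: 0.0
```

```bash
cat > st.py <<'E'
from h import *
import sys
T=np.array([float(x) for x in sys.argv[1:4]])
s=robot.get_state();q=s['orientation'];R=Rn.from_quat(np.r_[q[1:],q[0]]).as_matrix()
print('t',s['time_s'],'tcp',s['tcp_pos'].round(4),'yaw x',np.degrees(np.arctan2(R[1,0],R[0,0])).round(2),'tilt',R[2].round(4),'F',s['contact_force'].round(2),'M',s['torque'].round(2),'w',round(s['width'],4),'todo(tool)',(R.T@(T-s['tcp_pos'])).round(4))
E
python3 st.py .4808 .39 .037; python3 - <<'E'
from h import *
b=cap('side');cv2.imwrite('pics/pre2.png',cv2.resize(b['color'][140:240,200:320,::-1],(720,600),interpolation=cv2.INTER_CUBIC))
t=robot.get_state()['tcp_pos'];print(proj(b,[t,t+[0,0,.0187],[.481,.39,.067]]))
E
```

```text
t 3.2 tcp [0.4832 0.3916 0.0942] yaw x 77.02 tilt [ 0.0031  0.0029 -1.    ] F [ 0.29 -0.26 -1.01] M [0.03 0.   0.05] w 0.0685 todo(tool) [-0.0022 -0.0022  0.0572]
[[252.50483089 192.1277648 ]
 [252.27286414 185.67430604]
 [252.23088665 201.71636469]]
```

View pics/pre2.png

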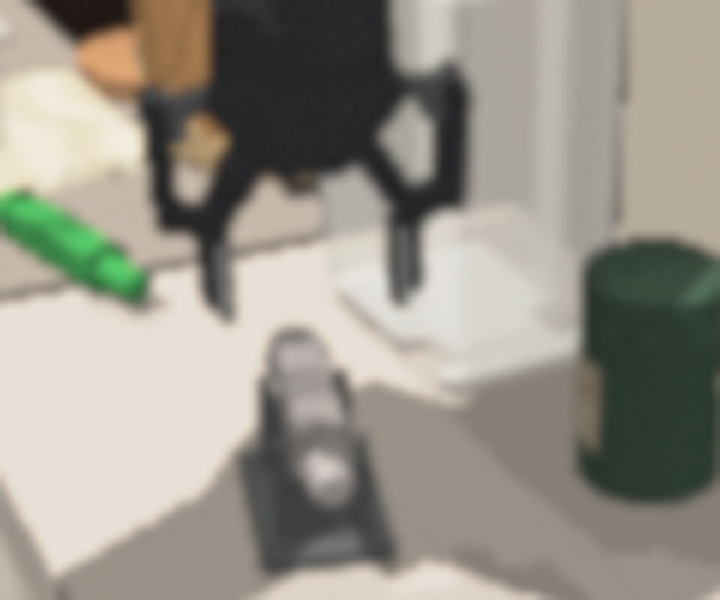

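The side view shows the fingertips at about (220,310) and (405,300), so they straddle the gauge handle at about (310,395). The alignment is good, so I'll descend and grip.

Call:
move_arm(steps=[[-0.002, -0.002, 0.02, 0], [0, 0, 0.02, 0], [0, 0, 0.017, 0], [0, 0, 0, 0], [0, 0, 0, 0]])

```text
time_s: 3.75
tcp_pos: [0.48, 0.3892, 0.0358]
orientation: [0.0, 0.783, 0.622, 0.001]
contact_force: [0.5, 0.7, 1.1]
width: 0.0685
gripper_force: 0.0
```

Call:
move_arm(steps=[[0, 0, 0, 0], [0, 0, 0, 0], [0, 0, 0, 0], [0, 0, 0, 0], [0, 0, 0, 0], [0, 0, 0, 0]], gripper=0, squeeze=90)

```text
time_s: 4.35
tcp_pos: [0.48, 0.3893, 0.0358]
orientation: [-0.0, 0.783, 0.622, 0.001]
contact_force: [-1.1, -0.6, 6.0]
width: 0.0207
gripper_force: 88.6
```

```bash
python3 st.py .4808 .39 .037
```

```text
t 4.35 tcp [0.48   0.3893 0.0358] yaw x 77.0 tilt [ 0.0015  0.0012 -1.    ] F [-1.1  -0.58  6.  ] M [-0.08  0.23 -0.01] w 0.0207 todo(tool) [ 0.0008  0.0006 -0.0012]
```

Call:
move_arm(steps=[[0, 0, -0.01, 0], [0, 0, -0.03, 0], [0, 0, -0.03, 0], [0, 0, -0.03, 0], [0, 0, 0, 0], [0, 0, 0, 0], [0, 0, 0, 0]])

```text
time_s: 5.05
tcp_pos: [0.4782, 0.388, 0.1327]
orientation: [-0.0, 0.783, 0.622, -0.002]
contact_force: [0.1, -0.0, -3.8]
width: 0.021
gripper_force: 88.3
```

Call:
move_arm(steps=[[0, 0, 0, -0.07], [0, 0, 0, -0.07], [-0.04, 0.007, 0, 0], [-0.04, 0.007, 0, 0], [-0.04, 0.007, 0, 0], [-0.04, 0.007, 0, 0], [-0.04, 0.007, 0, 0], [-0.04, 0.006, 0, 0], [-0.03, 0.005, 0, 0], [-0.01, 0, 0, 0], [0, 0, 0, 0], [0, 0, 0, 0], [0, 0, 0, 0]])

```text
time_s: 6.35
tcp_pos: [0.5005, 0.1071, 0.1342]
orientation: [-0.0, 0.737, 0.676, -0.0]
contact_force: [-0.7, -0.6, -2.7]
width: 0.0204
gripper_force: 88.3
```

```bash
python3 st.py .5016 .1068 .037; python3 - <<'E'
from h import *
a=cap('top');b=cap('side')
cv2.imwrite('pics/held.png',np.hstack([cv2.resize(a['color'][165:255,330:430,::-1],(400,360),interpolation=cv2.INTER_CUBIC),cv2.resize(b['color'][220:340,270:370,::-1],(400,480),interpolation=cv2.INTER_CUBIC)[:360]]))
E
```

```text
t 6.35 tcp [0.5005 0.1071 0.1342] yaw x 85.11 tilt [ 5.e-04 -8.e-04 -1.e+00] F [-0.66 -0.63 -2.7 ] M [0.01 0.01 0.03] w 0.0204 todo(tool) [-0.0002  0.0012  0.0972]
```

View pics/held.png

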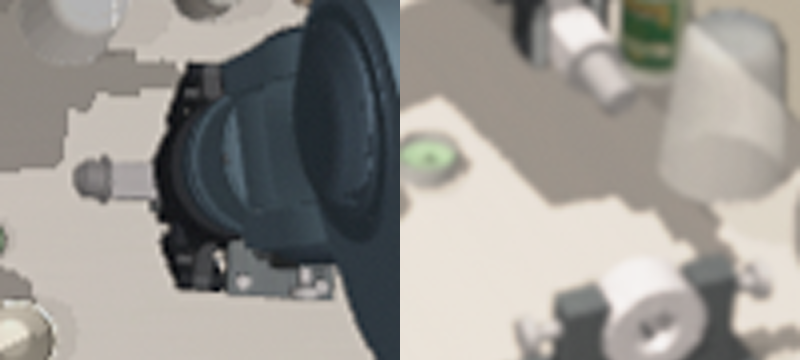

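The gauge is held level. In the top view its no-go tip is at about (349.5,210), and in the side view the go tip is at about (325,243). I'll check the slip along its length and then descend.

```bash
python3 - <<'E'
from h import *
import pickle
a,b=pickle.load(open('c0.pkl','rb'))
t=np.array([.5005,.1071,.1544]);Y=np.array([.085,.996,0])
print(ray(a,(349.5,210),.1544), t+Y*.06)
print(proj(a,t+Y*.06),proj(b,t-Y*.074))
E
```

```text
[0.50404056 0.16489609 0.1544    ] [0.5056  0.16686 0.1544 ]
[[348.66714726 209.37818724]] [[325.73555827 243.30093041]]
```

Call:
move_arm(steps=[[0, 0.001, 0.03, 0], [0, 0, 0.03, 0], [0, 0, 0.03, 0], [0, 0, 0.007, 0], [0, 0, 0, 0], [0, 0, 0, 0], [0, 0, 0, 0], [0, 0, 0, 0]])

```text
time_s: 7.25
tcp_pos: [0.5033, 0.106, 0.0391]
orientation: [0.001, 0.737, 0.676, 0.001]
contact_force: [0.0, 0.5, -3.0]
width: 0.021
gripper_force: 88.4
```

```bash
python3 st.py .5016 .1068 .037
```

```text
t 7.25 tcp [0.5033 0.106  0.0391] yaw x 85.02 tilt [ 6.e-04  3.e-03 -1.e+00] F [ 0.05  0.52 -2.98] M [-0.02 -0.04 -0.  ] w 0.021 todo(tool) [ 0.0007 -0.0018  0.0021]
```

Call:
move_arm(steps=[[-0.005, -0.002, 0.003, 0], [-0.005, 0, 0, 0], [-0.005, 0, 0, 0], [-0.002, 0, 0, 0], [0, 0, 0, 0], [0, 0, 0, 0], [0, 0, 0, 0]])

```text
time_s: 7.95
tcp_pos: [0.4985, 0.0891, 0.0346]
orientation: [-0.0, 0.737, 0.676, 0.0]
contact_force: [-0.5, 0.2, -3.7]
width: 0.0207
gripper_force: 88.4
```

```bash
python3 st.py .5 .1068 .0356
```

```text
t 7.95 tcp [0.4985 0.0891 0.0346] yaw x 85.02 tilt [ 2.e-04  2.e-04 -1.e+00] F [-0.46  0.21 -3.66] M [ 0.02  0.04 -0.  ] w 0.0207 todo(tool) [ 0.0177 -0.0001 -0.0009]
```

Call:
move_arm(steps=[[-0.002, 0.0015, -0.001, 0], [-0.002, 0, 0, 0], [0, 0, 0, 0], [0, 0, 0, 0]])

```text
time_s: 8.35
tcp_pos: [0.4996, 0.0849, 0.0356]
orientation: [-0.0, 0.737, 0.676, 0.0]
contact_force: [-0.3, 0.2, -2.0]
width: 0.0208
gripper_force: 88.4
```

Call:
move_arm(steps=[[-0.002, 0, 0, 0], [0, 0, 0, 0], [0, 0, 0, 0]])

```text
time_s: 8.65
tcp_pos: [0.4994, 0.0829, 0.0356]
orientation: [-0.0, 0.737, 0.676, 0.0]
contact_force: [0.2, 0.8, -3.5]
width: 0.0207
gripper_force: 88.4
```

Call:
move_arm(steps=[[-0.002, 0, 0, 0], [0, 0, 0, 0], [0, 0, 0, 0]])

```text
time_s: 8.95
tcp_pos: [0.4992, 0.0809, 0.0356]
orientation: [-0.0, 0.737, 0.676, 0.0]
contact_force: [0.2, 0.1, -3.1]
width: 0.0209
gripper_force: 88.4
```

Call:
move_arm(steps=[[-0.002, 0, 0, 0], [0, 0, 0, 0], [0, 0, 0, 0]])

```text
time_s: 9.25
tcp_pos: [0.4991, 0.0789, 0.0356]
orientation: [-0.0, 0.737, 0.676, 0.0]
contact_force: [-0.3, 0.3, -2.8]
width: 0.021
gripper_force: 88.4
```

Call:
move_arm(steps=[[-0.002, 0, 0, 0], [0, 0, 0, 0], [0, 0, 0, 0]])

```text
time_s: 9.55
tcp_pos: [0.4989, 0.0769, 0.0356]
orientation: [0.0, 0.737, 0.676, 0.0]
contact_force: [0.9, 0.2, -3.0]
width: 0.0207
gripper_force: 88.2
```

Call:
move_arm(steps=[[-0.001, 0, 0, 0], [0, 0, 0, 0], [0, 0, 0, 0]])

```text
time_s: 9.85
tcp_pos: [0.4987, 0.0759, 0.0355]
orientation: [-0.0, 0.737, 0.676, -0.0]
contact_force: [-0.2, 0.1, -3.6]
width: 0.0208
gripper_force: 88.5
```

Call:
move_arm(steps=[[-0.001, 0, 0, 0], [0, 0, 0, 0], [0, 0, 0, 0]])

```text
time_s: 10.15
tcp_pos: [0.4987, 0.0749, 0.0356]
orientation: [-0.0, 0.737, 0.676, -0.0]
contact_force: [-1.4, -0.8, -4.2]
width: 0.0204
gripper_force: 88.4
```

Call:
move_arm(steps=[[-0.001, 0, 0, 0], [0, 0, 0, 0], [0, 0, 0, 0]])

```text
time_s: 10.45
tcp_pos: [0.4986, 0.0739, 0.0356]
orientation: [-0.0, 0.737, 0.676, -0.0]
contact_force: [-0.1, -0.4, -4.4]
width: 0.0208
gripper_force: 88.4
```

Call:
move_arm(steps=[[-0.001, 0, 0, 0], [0, 0, 0, 0], [0, 0, 0, 0]])

```text
time_s: 10.75
tcp_pos: [0.4986, 0.0729, 0.0356]
orientation: [-0.0, 0.737, 0.676, 0.0]
contact_force: [0.4, -0.5, -4.2]
width: 0.0205
gripper_force: 88.4
```

Call:
move_arm(steps=[[-0.001, 0, 0, 0], [0, 0, 0, 0], [0, 0, 0, 0]])

```text
time_s: 11.05
tcp_pos: [0.4985, 0.0719, 0.0356]
orientation: [0.0, 0.737, 0.676, 0.0]
contact_force: [-0.2, -1.6, -4.5]
width: 0.0207
gripper_force: 88.3
```

Call:
move_arm(steps=[[-0.001, 0, 0, 0], [0, 0, 0, 0], [0, 0, 0, 0]])

```text
time_s: 11.35
tcp_pos: [0.4983, 0.0709, 0.0356]
orientation: [0.0, 0.737, 0.676, -0.0]
contact_force: [0.4, -0.5, -4.1]
width: 0.0208
gripper_force: 88.3
```

```bash
python3 st.py .5 .1068 .0356;python3 - <<'E'
from h import *
b=cap('side');a=cap('top')
cv2.imwrite('pics/ins.png',np.hstack([cv2.resize(b['color'][270:330,290:370,::-1],(400,300),interpolation=cv2.INTER_CUBIC),cv2.resize(a['color'][185:245,360:440,::-1],(400,300),interpolation=cv2.INTER_CUBIC)]))
E
```

```text
t 11.35 tcp [0.4983 0.0709 0.0356] yaw x 85.01 tilt [-1.e-04 -0.e+00 -1.e+00] F [ 0.43 -0.46 -4.14] M [-0.06 -0.08 -0.01] w 0.0208 todo(tool) [ 0.0359 -0.0015 -0.    ]
```

View pics/ins.png

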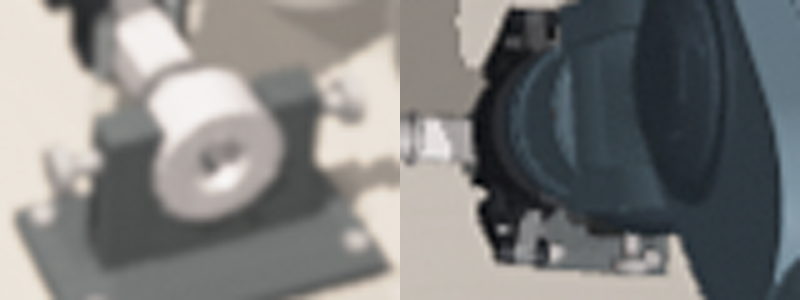

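The side view shows the grey go tip inside the bore at crop position (215,155), so it has entered. The slight downward force suggests the axis is a touch lower, so I'll lower 0.5 mm and continue.

Call:
move_arm(steps=[[0, 0, 0.0005, 0], [-0.001, 0, 0, 0], [-0.001, 0, 0, 0], [0, 0, 0, 0], [0, 0, 0, 0]])

```text
time_s: 11.95
tcp_pos: [0.4983, 0.0689, 0.0352]
orientation: [0.0, 0.737, 0.676, 0.0]
contact_force: [-0.1, 0.1, -2.2]
width: 0.0205
gripper_force: 88.4
```

Call:
move_arm(steps=[[-0.001, 0, 0, 0], [-0.001, 0, 0, 0], [0, 0, 0, 0], [0, 0, 0, 0]])

```text
time_s: 12.35
tcp_pos: [0.498, 0.067, 0.0351]
orientation: [-0.0, 0.737, 0.676, 0.0]
contact_force: [0.2, -0.9, -1.9]
width: 0.0206
gripper_force: 88.4
```

Call:
move_arm(steps=[[-0.001, 0, 0, 0], [-0.001, 0, 0, 0], [0, 0, 0, 0], [0, 0, 0, 0]])

```text
time_s: 12.75
tcp_pos: [0.4978, 0.065, 0.0351]
orientation: [-0.0, 0.737, 0.676, 0.0]
contact_force: [0.1, -0.1, -2.6]
width: 0.0209
gripper_force: 88.4
```

Call:
move_arm(steps=[[-0.0015, 0, 0, 0], [-0.0015, 0, 0, 0], [0, 0, 0, 0], [0, 0, 0, 0]])

```text
time_s: 13.15
tcp_pos: [0.4976, 0.0619, 0.0351]
orientation: [-0.0, 0.737, 0.676, 0.0]
contact_force: [-0.4, -1.4, -2.7]
width: 0.0207
gripper_force: 88.4
```

Call:
move_arm(steps=[[-0.0015, 0, 0, 0], [-0.0015, 0, 0, 0], [0, 0, 0, 0], [0, 0, 0, 0]])

```text
time_s: 13.55
tcp_pos: [0.4973, 0.0589, 0.0351]
orientation: [-0.0, 0.737, 0.676, 0.0]
contact_force: [0.8, -1.7, -1.8]
width: 0.0211
gripper_force: 88.4
```

Call:
move_arm(steps=[[-0.001, 0, 0, 0], [-0.001, 0, 0, 0], [0, 0, 0, 0], [0, 0, 0, 0]])

```text
time_s: 13.95
tcp_pos: [0.4971, 0.057, 0.0351]
orientation: [-0.0, 0.737, 0.676, 0.0]
contact_force: [-0.2, -1.3, -2.9]
width: 0.0209
gripper_force: 88.3
```

Call:
move_arm(steps=[[-0.001, 0, 0, 0], [0, 0, 0, 0], [0, 0, 0, 0]])

```text
time_s: 14.25
tcp_pos: [0.4971, 0.056, 0.0351]
orientation: [-0.0, 0.737, 0.676, 0.0]
contact_force: [0.1, 2.0, -2.5]
width: 0.0205
gripper_force: 88.4
```

Call:
move_arm(steps=[[-0.001, 0, 0, 0], [0, 0, 0, 0], [0, 0, 0, 0]])

```text
time_s: 14.55
tcp_pos: [0.497, 0.055, 0.0351]
orientation: [-0.0, 0.737, 0.676, 0.0]
contact_force: [0.5, -2.8, -2.1]
width: 0.0208
gripper_force: 88.3
```

Call:
move_arm(steps=[[-0.001, 0, 0, 0], [0, 0, 0, 0], [0, 0, 0, 0]])

```text
time_s: 14.85
tcp_pos: [0.4969, 0.054, 0.0351]
orientation: [-0.0, 0.737, 0.676, 0.0]
contact_force: [0.6, 1.1, -2.9]
width: 0.021
gripper_force: 88.4
```

Call:
move_arm(steps=[[-0.001, 0, 0, 0], [0, 0, 0, 0], [0, 0, 0, 0]])

```text
time_s: 15.15
tcp_pos: [0.4968, 0.053, 0.0351]
orientation: [-0.0, 0.737, 0.676, 0.0]
contact_force: [-0.5, -1.2, -2.8]
width: 0.0207
gripper_force: 88.3
```

Call:
move_arm(steps=[[-0.0007, 0, 0, 0], [0, 0, 0, 0], [0, 0, 0, 0]])

```text
time_s: 15.45
tcp_pos: [0.4967, 0.0523, 0.0351]
orientation: [-0.0, 0.737, 0.676, 0.0]
contact_force: [0.2, 1.0, -2.6]
width: 0.0208
gripper_force: 88.4
```

Call:
move_arm(steps=[[-0.0007, 0, 0, 0], [0, 0, 0, 0], [0, 0, 0, 0]])

```text
time_s: 15.75
tcp_pos: [0.4967, 0.0516, 0.0351]
orientation: [-0.0, 0.737, 0.676, 0.0]
contact_force: [0.1, -0.3, -3.2]
width: 0.0211
gripper_force: 88.3
```

Call:
move_arm(steps=[[-0.0007, 0, 0, 0], [0, 0, 0, 0], [0, 0, 0, 0]])

```text
time_s: 16.05
tcp_pos: [0.4967, 0.0515, 0.0352]
orientation: [-0.0, 0.737, 0.676, 0.001]
contact_force: [1.0, 3.1, -1.6]
width: 0.0205
gripper_force: 88.7
```

Call:
move_arm(steps=[[-0.0007, 0, 0, 0], [0, 0, 0, 0], [0, 0, 0, 0]])

```text
time_s: 16.35
tcp_pos: [0.4967, 0.0515, 0.0352]
orientation: [-0.001, 0.737, 0.676, 0.001]
contact_force: [0.6, 6.0, -2.0]
width: 0.0205
gripper_force: 88.7
```

The collar is home: the force rises to 6 N with the TCP stalled at y=0.0515. I'll withdraw straight, lift, and cross over to the -y side.

Call:
move_arm(steps=[[0.001, 0, 0, 0], [0.004, 0, 0, 0], [0.006, 0, 0, 0], [0.006, 0, 0, 0], [0.006, 0, 0, 0], [0.006, 0, 0, 0], [0.008, 0, 0, 0], [0.01, 0, 0, 0], [0.008, 0, 0, 0], [0, 0, 0, 0], [0, 0, 0, 0]])

```text
time_s: 17.45
tcp_pos: [0.5013, 0.1052, 0.0351]
orientation: [0.0, 0.737, 0.676, -0.0]
contact_force: [0.2, -0.6, -3.3]
width: 0.0207
gripper_force: 88.8
```

```bash
python3 st.py .5014 .1055 .0351
```

```text
t 17.45 tcp [0.5013 0.1052 0.0351] yaw x 85.05 tilt [-3.e-04  0.e+00 -1.e+00] F [ 0.22 -0.61 -3.33] M [0.05 0.07 0.04] w 0.0207 todo(tool) [ 0.0003  0.0001 -0.    ]
```

Call:
move_arm(steps=[[0, 0, -0.01, 0], [0, 0, -0.03, 0], [0, 0, -0.03, 0], [0, 0, -0.03, 0], [0, 0, -0.01, 0], [-0.02, 0, 0, 0], [-0.035, 0, 0, 0], [-0.035, 0, 0, 0], [-0.035, 0, 0, 0], [-0.035, 0, 0, 0], [-0.035, 0, 0, 0], [-0.02, 0, 0, 0], [-0.013, 0, 0, 0], [0, 0, 0, 0], [0, 0, 0, 0], [0, 0, 0, 0]])

```text
time_s: 19.05
tcp_pos: [0.4814, -0.121, 0.1449]
orientation: [-0.0, 0.737, 0.676, 0.0]
contact_force: [-1.0, 0.6, -2.6]
width: 0.0206
gripper_force: 88.8
```

```bash
python3 st.py .4815 -.1218 .0351
```

```text
t 19.05 tcp [ 0.4814 -0.121   0.1449] yaw x 85.09 tilt [ 8.e-04 -5.e-04 -1.e+00] F [-1.01  0.59 -2.62] M [ 0.01 -0.02 -0.  ] w 0.0206 todo(tool) [-0.0009  0.0002  0.1098]
```

Call:
move_arm(steps=[[0, 0, 0.02, 0], [0, 0, 0.03, 0], [0, 0, 0.03, 0], [0, 0, 0.02, 0], [0, 0, 0.01, 0], [0, 0, 0, 0], [0, 0, 0, 0], [0, 0, 0, 0], [0, 0, 0, 0]])

```text
time_s: 19.95
tcp_pos: [0.4827, -0.1225, 0.0363]
orientation: [0.001, 0.737, 0.676, 0.001]
contact_force: [0.3, -0.5, -2.9]
width: 0.021
gripper_force: 88.8
```

```bash
python3 st.py .4860 -.0710 .0351
```

```text
t 19.95 tcp [ 0.4827 -0.1225  0.0363] yaw x 85.02 tilt [-6.0e-04  2.5e-03 -1.0e+00] F [ 0.27 -0.54 -2.9 ] M [ 0.01  0.01 -0.03] w 0.021 todo(tool) [ 0.0516 -0.0012  0.0012]
```

Call:
move_arm(steps=[[0.01, 0, 0, 0], [0.01, 0, 0, 0], [0.01, 0, 0, 0], [0.008, 0, 0, 0], [0, 0, 0, 0], [0, 0, 0, 0], [0, 0, 0, 0]])

```text
time_s: 20.65
tcp_pos: [0.4849, -0.0844, 0.0351]
orientation: [0.0, 0.737, 0.676, -0.0]
contact_force: [0.4, -0.1, -2.7]
width: 0.0208
gripper_force: 88.8
```

```bash
python3 st.py .4860 -.0710 .0351
```

```text
t 20.65 tcp [ 0.4849 -0.0844  0.0351] yaw x 85.01 tilt [-2.e-04  2.e-04 -1.e+00] F [ 0.44 -0.05 -2.66] M [-0.06  0.01  0.  ] w 0.0208 todo(tool) [ 0.0135 -0.0001  0.    ]
```

Call:
move_arm(steps=[[0.003, 0, 0, 0], [0.003, 0, 0, 0], [0.003, 0, 0, 0], [0, 0, 0, 0], [0, 0, 0, 0]])

```text
time_s: 21.15
tcp_pos: [0.4856, -0.0752, 0.0351]
orientation: [0.0, 0.737, 0.676, 0.0]
contact_force: [0.3, 0.0, -2.9]
width: 0.021
gripper_force: 88.8
```

Call:
move_arm(steps=[[0.001, 0, 0, 0], [0.001, 0, 0, 0], [0, 0, 0, 0], [0, 0, 0, 0]])

```text
time_s: 21.55
tcp_pos: [0.4858, -0.0733, 0.0351]
orientation: [-0.0, 0.737, 0.676, 0.0]
contact_force: [1.2, 0.8, -2.9]
width: 0.0206
gripper_force: 88.8
```

Call:
move_arm(steps=[[0.001, 0, 0, 0], [0, 0, 0, 0], [0, 0, 0, 0]])

```text
time_s: 21.85
tcp_pos: [0.4858, -0.0723, 0.0351]
orientation: [-0.0, 0.737, 0.676, 0.0]
contact_force: [0.7, 0.4, -3.2]
width: 0.0208
gripper_force: 88.8
```

Call:
move_arm(steps=[[0.001, 0, 0, 0], [0, 0, 0, 0], [0, 0, 0, 0]])

```text
time_s: 22.15
tcp_pos: [0.486, -0.0713, 0.0351]
orientation: [-0.0, 0.737, 0.676, 0.0]
contact_force: [0.3, 1.1, -1.9]
width: 0.0205
gripper_force: 88.8
```

Call:
move_arm(steps=[[0.0007, 0, 0, 0], [0, 0, 0, 0], [0, 0, 0, 0]])

```text
time_s: 22.45
tcp_pos: [0.486, -0.0706, 0.0351]
orientation: [-0.0, 0.737, 0.676, 0.0]
contact_force: [-1.1, -1.1, -2.0]
width: 0.0205
gripper_force: 88.8
```

Call:
move_arm(steps=[[0.0007, 0, 0, 0], [0, 0, 0, 0], [0, 0, 0, 0]])

```text
time_s: 22.75
tcp_pos: [0.4861, -0.0702, 0.0351]
orientation: [0.0, 0.737, 0.676, -0.0]
contact_force: [-0.0, -2.1, -3.0]
width: 0.0207
gripper_force: 88.8
```

Call:
move_arm(steps=[[0.0007, 0, 0, 0], [0, 0, 0, 0], [0, 0, 0, 0]])

```text
time_s: 23.05
tcp_pos: [0.4861, -0.07, 0.0351]
orientation: [0.001, 0.737, 0.676, -0.001]
contact_force: [-0.2, -6.6, -3.5]
width: 0.0207
gripper_force: 88.7
```

Call:
move_arm(steps=[[0.0007, 0, 0, 0], [0, 0, 0, 0], [0, 0, 0, 0], [0, 0, 0, 0], [0, 0, 0, 0]])

```text
time_s: 23.55
tcp_pos: [0.4861, -0.07, 0.0352]
orientation: [0.001, 0.737, 0.675, -0.001]
contact_force: [-1.7, -7.5, -2.9]
width: 0.0206
gripper_force: 88.7
```

```bash
python3 st.py .4860 -.0710 .0351
```

```text
t 23.55 tcp [ 0.4861 -0.07    0.0352] yaw x 84.96 tilt [-3.2e-03 -2.0e-04 -1.0e+00] F [-1.71 -7.47 -2.87] M [-1.28  0.22  0.02] w 0.0206 todo(tool) [-0.001   0.      0.0001]
```

The no-go nose is refused about 6 mm into the mouth, held at about 7 N for more than 0.5 s. I'll retract and carry the gauge back.

Call:
move_arm(steps=[[0, 0, 0, 0], [-0.002, 0, 0, 0], [-0.008, 0, 0, 0], [-0.015, 0, 0, 0], [-0.015, 0, 0, 0], [-0.005, 0, 0, 0], [0, 0, 0, 0], [0, 0, -0.01, 0], [0, 0, -0.03, 0], [0, 0, -0.03, 0], [0, 0, -0.03, 0], [0, 0, -0.01, 0], [0, 0, 0, 0], [0, 0, 0, 0]])

```text
time_s: 24.95
tcp_pos: [0.4817, -0.1128, 0.1441]
orientation: [-0.001, 0.737, 0.676, -0.0]
contact_force: [-1.2, 0.4, -3.6]
width: 0.0207
gripper_force: 88.8
```

```bash
python3 st.py .4800 .3893 .1451
```

```text
t 24.95 tcp [ 0.4817 -0.1128  0.1441] yaw x 85.04 tilt [ 6.0e-04 -1.2e-03 -1.0e+00] F [-1.24  0.38 -3.57] M [ 0.04 -0.02  0.01] w 0.0207 todo(tool) [ 0.5001 -0.0451 -0.0006]
```

Call:
move_arm(steps=[[0.02, -0.002, 0, 0], [0.035, -0.003, 0, 0], [0.035, -0.003, 0, 0], [0.035, -0.003, 0, 0], [0.035, -0.003, 0, 0], [0.035, -0.003, 0, 0], [0.035, -0.003, 0, 0], [0.035, -0.003, 0, 0], [0.035, -0.003, 0, 0], [0.035, -0.003, 0, 0], [0.035, -0.003, 0, 0], [0.035, -0.003, 0, 0], [0.035, -0.003, 0, 0], [0.035, -0.003, 0, 0], [0.025, -0.004, 0, 0], [0, 0, 0, 0.07], [0, 0, 0, 0.07], [0, 0, 0, 0], [0, 0, 0, 0], [0, 0, 0, 0]])

```text
time_s: 26.95
tcp_pos: [0.4805, 0.3882, 0.1442]
orientation: [-0.0, 0.782, 0.623, -0.001]
contact_force: [-0.2, 1.0, -2.0]
width: 0.0211
gripper_force: 88.7
```

```bash
python3 st.py .4800 .3893 .0358
```

```text
t 26.95 tcp [0.4805 0.3882 0.1442] yaw x 77.03 tilt [-0.001  -0.0012 -1.    ] F [-0.18  0.96 -2.01] M [-0.06 -0.   -0.04] w 0.0211 todo(tool) [ 0.0011 -0.0006  0.1084]
```

Call:
move_arm(steps=[[0, 0, 0.02, 0], [0, 0, 0.03, 0], [0, 0, 0.02, 0], [0, 0, 0.01, 0], [0, 0, 0, 0], [0, 0, 0, 0], [0, 0, 0, 0], [0, 0, 0, 0], [0, 0, 0, 0]])

```text
time_s: 27.85
tcp_pos: [0.4816, 0.3891, 0.0661]
orientation: [0.0, 0.783, 0.622, 0.001]
contact_force: [-0.8, -0.2, -2.9]
width: 0.0207
gripper_force: 88.7
```

```bash
python3 st.py .4800 .3893 .0358
```

```text
t 27.85 tcp [0.4816 0.3891 0.0661] yaw x 77.0 tilt [ 0.0014  0.0013 -1.    ] F [-0.79 -0.19 -2.92] M [0.05 0.08 0.01] w 0.0207 todo(tool) [-0.0002 -0.0016  0.0303]
```

Call:
move_arm(steps=[[0, -0.0015, 0.008, 0], [0, 0, 0.008, 0], [0, 0, 0.006, 0], [0, 0, 0.004, 0], [0, 0, 0, 0], [0, 0, 0, 0], [0, 0, 0, 0]])

```text
time_s: 28.55
tcp_pos: [0.4798, 0.3892, 0.0395]
orientation: [0.0, 0.783, 0.622, 0.0]
contact_force: [-0.2, 0.3, -2.6]
width: 0.0207
gripper_force: 88.7
```

```bash
python3 st.py .4800 .3893 .0358
```

```text
t 28.55 tcp [0.4798 0.3892 0.0395] yaw x 76.99 tilt [ 6.e-04  5.e-04 -1.e+00] F [-0.18  0.35 -2.59] M [ 0.04  0.03 -0.03] w 0.0207 todo(tool) [0.0001 0.0002 0.0037]
```

Call:
move_arm(steps=[[0, 0, 0.0015, 0], [0, 0, 0.0015, 0], [0, 0, 0.0005, 0], [0, 0, 0, 0], [0, 0, 0, 0], [0, 0, 0, 0]])

```text
time_s: 29.15
tcp_pos: [0.4796, 0.3891, 0.0358]
orientation: [0.0, 0.783, 0.622, 0.0]
contact_force: [0.1, -1.0, -0.3]
width: 0.0208
gripper_force: 89.2
```

Call:
move_arm(steps=[[0, 0, 0, 0], [0, 0, 0, 0], [0, 0, 0, 0], [0, 0, 0, 0], [0, 0, 0, 0], [0, 0, 0, 0], [0, 0, 0, 0]], gripper=0.8)

```text
time_s: 29.85
tcp_pos: [0.4795, 0.389, 0.0356]
orientation: [-0.0, 0.783, 0.622, 0.0]
contact_force: [-0.5, -0.9, 1.2]
width: 0.0684
gripper_force: 0.0
```

Call:
move_arm(steps=[[0, 0, -0.01, 0], [0, 0, -0.02, 0], [0, 0, -0.03, 0], [0, 0, -0.03, 0], [0, 0, -0.03, 0], [-0.03, 0, -0.03, 0], [0.04, -0.03, 0, 0], [0.04, -0.03, 0, 0], [0.04, -0.03, 0, 0], [0.04, -0.03, 0, 0], [0.04, -0.03, 0, 0], [0, 0, 0, 0], [0, 0, 0, 0], [0, 0, 0, 0]])

```text
time_s: 31.25
tcp_pos: [0.372, 0.5876, 0.1861]
orientation: [0.0, 0.783, 0.622, 0.0]
contact_force: [0.2, 0.4, 0.4]
width: 0.0682
gripper_force: 0.0
```

```bash
python3 st.py .4800 .3893 .0358;python3 - <<'E'
from h import *
a=cap('top');b=cap('side')
cv2.imwrite('pics/fin.png',np.hstack([cv2.resize(a['color'][195:255,222:302,::-1],(400,300),interpolation=cv2.INTER_CUBIC),cv2.resize(b['color'][185:245,212:292,::-1],(400,300),interpolation=cv2.INTER_CUBIC)]))
E
```

```text
t 31.25 tcp [0.372  0.5876 0.1861] yaw x 76.95 tilt [-1.e-04  5.e-04 -1.e+00] F [0.15 0.37 0.44] M [0.03 0.02 0.03] w 0.0682 todo(tool) [-0.1688  0.1499  0.1504]
```

View pics/fin.png

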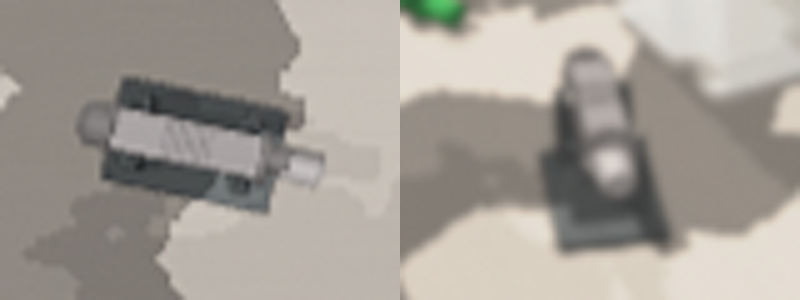

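The gauge lies in both saddles, at the same pixels as at the start: no-go end at (95,122) and go tip at (310,165) in the crop. The arm is clear of it.

```bash
python3 -c "
from cell import ticket
print(ticket.close_job())"
```

```text
the job is handed in; nothing more can be done
None
```

The job is handed in, though no verdict came back: the go end went fully home (about 6 N at the collar), the no-go end was refused (about 7 N, nose about 6 mm in), and the gauge is back in its cradle at 31 s, with no bystander touched as far as I could tell.

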